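# Load the sample carousel and cycle the load lever

### The arm

A 6-joint arm with a two-finger parallel gripper is mounted at the origin on the work surface. World frame = base frame: x ahead of the robot, y to its left, z up, the work surface at z = 0. Lengths are in m, angles in rad, forces in N, time in s.
With the tool pointing down it reaches from about 0.25 to 0.775 m from the base axis. Payload 8.9 kg.
Tool frame: the origin (TCP) lies midway between the tips of the shut fingers; the grasp point (between the pads) lies 19 mm behind it; z points along the fingers, y is the line along which they close (so a half turn about z gives the same grasp; the last joint's range is limited). The gripper opens to 85 mm and grips with 20 to 120 N. Pads are 22 mm wide; open, the fingers measure 114 mm over their backs; the gripper's body (76 mm by 85 mm) begins 54 mm behind the grasp point. The pads swing forward as they close: fully open they stand 13 mm farther back than shut.
Start: joints at [-1.422, 0.291, -0.153, 1.127, 0, 1.431], TCP at [0.149, -0.503, 0.231] pointing down, gripper open.
Joint ranges: [-2.52, 2.52], [-0.91, 1.74], [-1.3, 1.37], [-1.96, 2.02], [-1.52, 1.47], [-3.14, 3.14]. Speed limits (rad/s): [2.22, 2.22, 2.79, 3.14, 3.14, 3.14].

### API

Orientations are given as [roll, pitch, yaw] about the fixed x, y, z axes, in that order (R = Rz(yaw) Ry(pitch) Rx(roll)).
In Python, from cell import arm gives the robot as it stands. The module is installed in compiled form; this text tells all that it offers.
- The arm moves only by the tool move_arm, never from a script. Its argument "steps" is one flat list of numbers, 4 for each row, row after row: the shift along the tool's x, y, z in m, then the turn about the tool's z in degrees. In form: [tx, ty, tz, twist, tx, ty, tz, twist, ...]. A call has 1 to 12 rows; each row is the pose to reach, as a shift and turn from the pose commanded when the call began, along the tool's axes at that moment; what a row does not reach only later rows make up. A row lasts 1/8 s, in which the tool goes at most 62.5 mm and 10.7 degrees, less where a joint would pass 70% of its speed; a pose out of reach is approached as far as the arm can. A call with a gripper value outside its range is refused whole. "hand" is the opening, from -1 (shut) to 1 (fully open), set as the call begins (left out, the last holds). The fingers move at their own pace and stop on an object; the grip force is fixed at half the most. Time passes only in rows, so rows that repeat a pose let the fingers close. It gives the time, the measured TCP pose, the force, the opening and the grip force at its end, in the units of the state.
- arm.state(): the state, without advancing time (a new reading comes with each control period).
- arm.read_camera(name): name is "side" or "top"; returns (picture, depth): 384x512x3 uint8, blue, green, red; 384x512 float32, m along the optical axis (not along the pixel's ray), 0 where there is no reading.
- arm.calibration(name): a dict with "intrinsics" (3x3 intrinsics, pixels), "k1" (the pictures are not rectified: a ray, as slopes to the right and down, at radius r is drawn at 1 + k1 r^2 times it, then the intrinsics apply), "pose" (4x4, takes a point from camera to world coordinates). Camera axes: x right, y down, z forward; pixel columns grow to the right and rows downward; lengths in m; the calibration is good to about 2 mm. A picture is of the moment at which its call begins. calibration takes no time and is no camera call.
- arm.job_done(): hands the job in; it is judged then, once.
The state is a dict: "clock": time; "joints": joint angles; "joint_vel": joint speeds; "joint_efforts": joint torques, N m; "tcp_pos": TCP position; "tcp_rot": TCP orientation; "ft_force": force on the tool from outside, world axes, zero at the start; "torque": the same for the moment, N m; "finger_gap": finger opening in m; "gripper_force": force on a finger pad.
Only numpy, scipy, OpenCV 4.12 (cv2) and the standard library are available. Lean on these libraries where they do the work, as an engineer would, in place of code of your own. Each camera call takes 0.05 s, during which the arm holds its last target. There are 200 camera calls.

### The job

Load the blue sample carousel into the white loader: carry it level by its handle, turn it so that its three holes match the three brass studs, lower it (do not drop it) until it lies flat on the platter, and let go. Then swing the sprung lever with the red knob all the way to its stop and release it so that it springs back. Do not knock about the jar, rack, tip box and pipette that stand near.

Things in the scene. Friction and masses are not known exactly. Their poses are not given: they have to be found in the camera images.
- carousel: blue round sample carousel, 148 mm across, 12 mm thick, 0.2 to 0.4 kg, loose on the bench. Origin at the centre of its underside, z up. Three white-lined through holes of 15.5 mm diameter lie 45 mm from the centre at 0, 120 and 240 degrees from its x axis, all alike: any of the three ways round fits. Purple-capped cups on the rim reach 28 mm above the underside, 58 mm or more from the centre
- handle (a point): centre of the carousel's white bar handle, above the carousel's centre, 57 mm above its underside; axes as the carousel's. The bar is 60 mm long along x, 20 mm thick along y and 34 mm tall, on a 22 mm post
- hole0 (a point): centre of the top mouth of the carousel's hole on its +x axis, 12 mm above the underside
- hole1 (a point): the same for the hole at 120 degrees, counter-clockwise from above
- hole2 (a point): the same for the hole at 240 degrees
- module: white fixed loader module, 220 (x) x 300 (y) mm, deck 60 mm above the bench; origin at the centre of its underside, z up. The platter's centre is at its (0, -55) mm, the lever's pivot at its (10, 105) mm
- platter_top (a point): centre of the top face of the loader's black round platter, 156 mm across, 68 mm above the bench; its axes turn with the platter, z up. Three brass studs stand on it, 45 mm from the centre at 0, 120 and 240 degrees from its x axis. The platter turns only stiffly (0.5 N m)
- stud0 (a point): centre of the tip of the stud on the platter's +x axis, 24 mm above the platter's face; each stud is 12 mm in diameter for 14 mm, then tapers to a 4 mm tip
- stud1 (a point): tip of the stud at 120 degrees, counter-clockwise from above
- stud2 (a point): tip of the stud at 240 degrees
- load_lever (a joint): angle of the sprung load lever: 0 at rest, 1.0 rad at its stop. It swings level, clockwise seen from above: the knob starts on the module's -x side of the pivot and goes towards the module's +y, away from the platter. A spring (2.5 N at the knob at rest, 7 N at the stop) brings it back to 0 when let go
- lever_knob (a point): centre of the top of the lever's upright red knob, 133 mm above the bench; the knob is a 22 mm diameter post, 55 mm tall down from here, 75 mm from the pivot
- lever_pivot (a point): top of the lever's pivot, on its vertical axis; fixed to the module, axes as the module's
- specimen_jar: small sample jar with a yellow cap, 42 mm across, 55 mm tall, standing on the loader's deck behind the lever; origin at the centre of its underside. To be left alone
- microtube_rack: blue slab rack with a few white microtubes, 90 x 160 x 40 mm, on the bench; origin at the centre of its underside. To be left alone
- tip_box: grey box with a yellow lid, 60 x 90 x 57 mm; origin at the centre of its underside. To be left alone
- pipette: white hand pipette lying on the bench, 220 mm long, 22 mm thick, along its own x; origin at mid-length on its underside. To be left alone

How it is judged:
By the outcome, as a careful person would: the job done as asked, in the order asked, and still so for the second after the job is handed in, with the robot touching nothing.
It also fails if it takes over 54 s, if anything falls off the work surface, if the arm or the gripper's body presses on something with over 40 N, if the wrist force passes 120 N, or if a joint passes its speed limit or range.

## Working session

There is one attempt and no reset: what is moved stays moved. The work goes in short steps, Python scripts to look and compute and a tool call to move; the robot and the scene stay as the last step left them, time stands still between calls to the robot, and variables do not carry over. Pictures are saved under pics/ and viewed, at most 10 in all, crops included, and the job is handed in when it is done.

Besides the shell and the picture viewer there is one more tool, called after "Emit:" in YAML: its name, and indented under it one key for each argument. move_arm: Moves the arm, as the interface text tells. Its arguments: {"type":"object","properties":{"steps":{"type":"array"},"hand":{"type":"number"}},"required":["steps"]}

```bash
mkdir -p pics
cat > h.py <<'E'
import numpy as np, cv2
from cell import arm
def ray(cal,uv):
    K=np.array(cal["intrinsics"]);k1=cal["k1"]
    d=cv2.undistortPoints(np.array(uv,float).reshape(-1,1,2),K,np.zeros(4)).reshape(-1,2)
    u=d.copy()
    for _ in range(20): u=d/(1+k1*(u**2).sum(1,keepdims=True))
    T=np.array(cal["pose"]); return T[:3,3],np.c_[u,np.ones(len(u))]@T[:3,:3].T
def onplane(cal,uv,z):
    o,d=ray(cal,uv); return o+d*((z-o[2])/d[:,2])[:,None]
def cloud(cal,depth):
    v,u=np.mgrid[:384,:512]; o,d=ray(cal,np.c_[u.ravel(),v.ravel()])
    return (o+d*depth.reshape(-1,1)).reshape(384,512,3)
E
python3 - <<'E'
from h import *
for n in("top","side"):
    p,d=arm.read_camera(n); cv2.imwrite(f"pics/{n}0.png",p); np.savez(f"{n}0.npz",p=p,d=d)
    c=arm.calibration(n); print(n,c)
s=arm.state(); print(s["tcp_pos"],s["tcp_rot"],s["finger_gap"],s["clock"])
E
```

```text
top {'intrinsics': array([[446.48943204,   0.        , 254.9925924 ],
       [  0.        , 446.48943204, 183.82409516],
       [  0.        ,   0.        ,   1.        ]]), 'k1': 0.013081625186814086, 'pose': array([[-2.63982305e-03, -9.98119115e-01,  6.12475669e-02,
         4.41126412e-01],
       [-9.99778242e-01,  1.35466622e-03, -2.10150291e-02,
         1.18910223e-02],
       [ 2.08925323e-02, -6.12894607e-02, -9.97901350e-01,
         1.42000585e+00],
       [ 0.00000000e+00,  0.00000000e+00,  0.00000000e+00,
         1.00000000e+00]])}
side {'intrinsics': array([[418.68391445,   0.        , 252.45190024],
       [  0.        , 418.68391445, 192.1041581 ],
       [  0.        ,   0.        ,   1.        ]]), 'k1': -0.07350889625113882, 'pose': array([[ 0.96985888, -0.13058371,  0.20572225,  0.30402226],
       [-0.24307141, -0.45947723,  0.85428155, -0.87055145],
       [-0.01703057, -0.87853775, -0.47736924,  0.6185876 ],
       [ 0.        ,  0.        ,  0.        ,  1.        ]])}
[ 0.14895865 -0.50305221  0.23081993] [-3.14051674e+00 -1.58311466e-04  2.87785627e-01] 0.0851653718700211 0.1
```

View pics/top0.png

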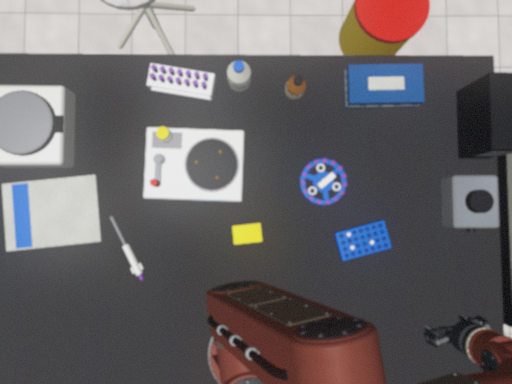

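View pics/side0.png

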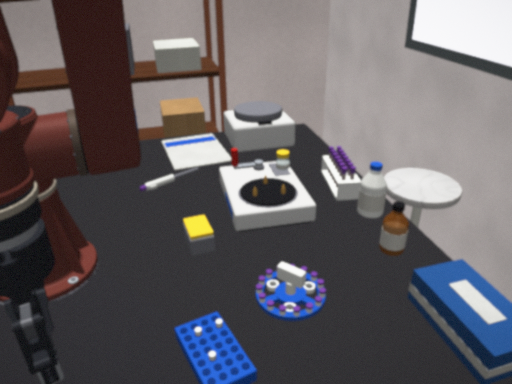

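The top view shows the carousel at about (323,181), the platter at (212,164) with its studs, the lever pivot at (158,160) and the red knob at (155,183). The side view shows the same objects with nothing hidden. Next I'll measure them, with enlarged crops to check.

```bash
cat > m.py <<'E'
from h import *
def blobs(mask,lo=1,hi=1e9,w=None):
    n,l,st,c=cv2.connectedComponentsWithStats(mask.astype(np.uint8))
    return [(c[i],st[i,4],l==i) for i in range(1,n) if lo<=st[i,4]<=hi]
if __name__=="__main__":
    out=[]
    for n,rc,rp in(("top",(292,150,64,64),(140,122,110,84)),("side",(250,255,84,68),(215,140,104,90))):
        z=np.load(n+"0.npz");p=z["p"];cal=arm.calibration(n)
        hsv=cv2.cvtColor(p,cv2.COLOR_BGR2HSV);h,s,v=cv2.split(hsv)
        def roi(m,r):
            o=np.zeros_like(m);x,y,w,hh=r;o[y:y+hh,x:x+w]=m[y:y+hh,x:x+w];return o
        print(n,"white in carousel")
        for c,a,m in blobs(roi((s<90)&(v>130),rc),3):
            r=cv2.minAreaRect(np.argwhere(m)[:,::-1].astype(np.float32))
            print(c.round(2),a,np.round(r[1],1),"z12",onplane(cal,[c],.012).round(4)[0],"z74",onplane(cal,[c],.074).round(4)[0])
        print("brass")
        for c,a,m in blobs(roi((h>8)&(h<28)&(s>90)&(v>60),rp),2): print(c.round(2),a,onplane(cal,[c],.087).round(4)[0])
        print("red")
        for c,a,m in blobs(roi(((h<8)|(h>172))&(s>130)&(v>80),rp),4): print(c.round(2),a,onplane(cal,[c],.13).round(4)[0])
        for r,k in((rc,8),(rp,7)):
            x,y,w,hh=r; out.append(cv2.resize(p[y:y+hh,x:x+w],(400,300),interpolation=cv2.INTER_CUBIC) if 0 else cv2.copyMakeBorder(cv2.resize(p[y:y+hh,x:x+w],None,fx=min(400/w,300/hh),fy=min(400/w,300/hh),interpolation=cv2.INTER_NEAREST),0,0,0,0,0))
    C=np.zeros((600,800,3),np.uint8)
    for i,o in enumerate(out): C[i//2*300:i//2*300+min(300,o.shape[0]),i%2*400:i%2*400+min(400,o.shape[1])]=o[:300,:400]
    cv2.imwrite("pics/crop0.png",C)
    z=np.load("top0.npz");p=z["p"];cal=arm.calibration("top")
    g=p.max(2);m=np.zeros_like(g);m[122:208,138:250]=g[122:208,138:250]
    cs=cv2.findContours((m>110).astype(np.uint8),cv2.RETR_CCOMP,cv2.CHAIN_APPROX_NONE)[0]
    cs=sorted(cs,key=lambda c:-len(c))[:2]
    r=cv2.minAreaRect(cs[0]);b=onplane(cal,cv2.boxPoints(r),.06);print("module",b.round(4).tolist(),b.mean(0))
    e=cv2.fitEllipse(cs[1]);print("platter",e,onplane(cal,[e[0]],.068))
E
python3 m.py
```

```text
top white in carousel
[320.24 167.07] 84 [9.7 9.8] z12 [ 0.5806 -0.2252  0.012 ] z74 [ 0.5744 -0.2147  0.074 ]
[329.36 181.88] 255 [24.1 19. ] z12 [ 0.5334 -0.2536  0.012 ] z74 [ 0.5293 -0.2419  0.074 ]
[311.91 190.41] 81 [9.9 9.2] z12 [ 0.5064 -0.1979  0.012 ] z74 [ 0.5035 -0.1887  0.074 ]
brass
[163.45 126.64] 11 [0.6952 0.2581 0.087 ]
[165.5 137.5] 2 [0.6624 0.2517 0.087 ]
[219.8 151.6] 5 [0.6199 0.0892 0.087 ]
[216.67 177.33] 3 [0.5425 0.0983 0.087 ]
red
[154.17 182.33] 18 [0.525  0.2752 0.13  ]
side white in carousel
[291.43 269.27] 272 [29.7  9.8] z12 [ 0.5614 -0.1644  0.012 ] z74 [ 0.5351 -0.2366  0.074 ]
[277. 274.] 5 [4. 0.] z12 [ 0.5251 -0.1716  0.012 ] z74 [ 0.5025 -0.243   0.074 ]
[268.8 276.6] 5 [1. 3.] z12 [ 0.505  -0.1753  0.012 ] z74 [ 0.4844 -0.2464  0.074 ]
[272.28 283.67] 111 [10.9 11.4] z12 [ 0.5058 -0.1999  0.012 ] z74 [ 0.4851 -0.2685  0.074 ]
[313.5 279.5] 4 [1. 3.] z12 [ 0.5967 -0.2108  0.012 ] z74 [ 0.5668 -0.2783  0.074 ]
[288.58 285.92] 50 [14.  8.] z12 [ 0.5375 -0.2162  0.012 ] z74 [ 0.5136 -0.2831  0.074 ]
[308.06 285.79] 119 [10. 20.] z12 [ 0.5779 -0.227
[... 805 characters left out ...]
284 -0.3569  0.074 ]
[281.67 313.33] 6 [4.1 1.7] z12 [ 0.4987 -0.2899  0.012 ] z74 [ 0.4788 -0.3492  0.074 ]
[295.88 314.12] 8 [2. 4.] z12 [ 0.5252 -0.2994  0.012 ] z74 [ 0.5026 -0.3577  0.074 ]
brass
[282.6  152.85] 131 [0.6903 0.3101 0.087 ]
[265.09 180.78] 23 [0.5832 0.1354 0.087 ]
[283.   188.66] 44 [0.6171 0.0771 0.087 ]
[254.55 191.14] 49 [0.5398 0.0844 0.087 ]
red
[234.11 155.68] 106 [0.5172 0.2344 0.13  ]
module [[0.4791, 0.3271, 0.06], [0.708, 0.3201, 0.06], [0.695, 0.012, 0.06], [0.4651, 0.0222, 0.06]] [0.58680978 0.17033763 0.06      ]
platter ((212.2113800048828, 163.63958740234375), (47.45050048828125, 49.581207275390625), 154.07601928710938) [[0.58568631 0.11318345 0.068     ]]
```

View pics/crop0.png

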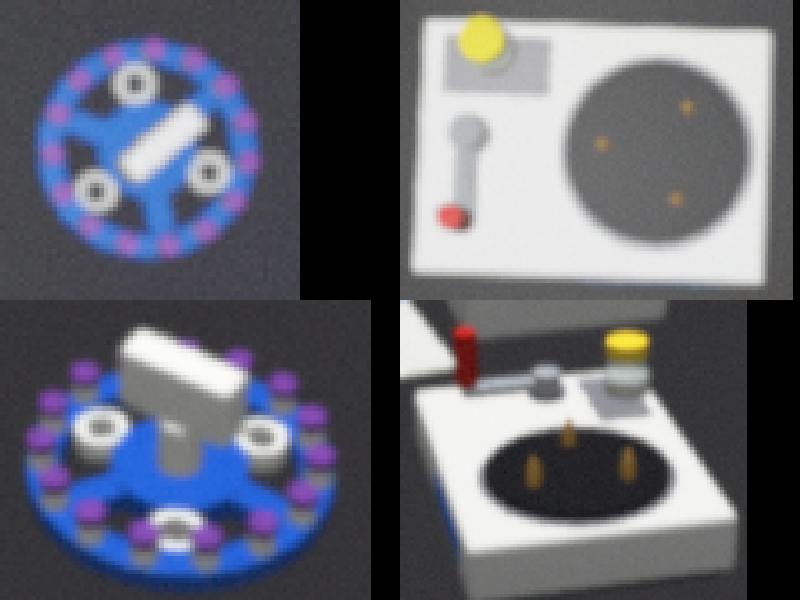

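The crops confirm the layout: three hole collars, with the bar handle in line with hole B, three brass studs, and the lever at rest. Two of the holes give the carousel centre at about (0.536, -0.233) and the bar at about 130°. Next I'll refine the stud positions and compute the first move.

```bash
cat >> h.py <<'E'
def rel(x,y,z,yaw_deg):
    s=arm.state(); y0=s["tcp_rot"][2]; d=np.array([x,y,z])-s["tcp_pos"]
    c,sn=np.cos(y0),np.sin(y0)
    tw=-((yaw_deg-np.degrees(y0)+180)%360-180)
    return np.round([c*d[0]+sn*d[1],sn*d[0]-c*d[1],-d[2],tw],4)
def wcent(w,u,v,r=4):
    u0,v0=int(round(u)),int(round(v)); a=w[v0-r:v0+r+1,u0-r:u0+r+1].astype(float)
    a=np.clip(a-np.median(a)-.15*(a.max()-np.median(a)),0,None); y,x=np.mgrid[-r:r+1,-r:r+1]
    return u0+(a*x).sum()/a.sum(), v0+(a*y).sum()/a.sum()
def pattern(P,R=.045):
    """best centre/angle (mod 120) of three points"""
    P=np.array(P)[:,:2];c=P.mean(0);d=P-c;a=np.degrees(np.arctan2(d[:,1],d[:,0]))
    return c,a,np.degrees(np.angle(np.exp(3j*np.radians(a)).mean()))/3,np.hypot(*d.T)
E
python3 - <<'E'
from h import *
for n,g,zz in(("top",[(196.3,162.3),(219.8,151.6),(216.7,177.3)],(.085,)),("side",[(265.1,181),(283,188.7),(254.5,191.1)],(.078,.08))):
    p=np.load(n+"0.npz")["p"].astype(int); w=p[:,:,2]-p[:,:,0]; cal=arm.calibration(n)
    uv=[wcent(w,*q,r=4 if n=="top" else 5) for q in g]
    for z in zz: print(n,np.round(uv,2).tolist(),z,onplane(cal,uv,z)[:,:2].round(4).tolist(),pattern(onplane(cal,uv,z)))
p=np.load("side0.npz")["p"];w=p[:,:,2].astype(int)-p[:,:,1]
print("knob top side px z.133",onplane(arm.calibration("side"),[(234.1,149)],.133))
print(rel(.536,-.233,.16,130))
E
```

```text
top [[196.02, 161.73], [219.86, 151.45], [216.78, 177.16]] 0.085 [[0.5896, 0.1604], [0.6206, 0.0891], [0.5432, 0.0981]] (array([0.58449532, 0.11586115]), array([  83.41970845,  -36.51740464, -156.77103764]), np.float64(-36.62291097015965), array([0.04478395, 0.04498519, 0.04492757]))
side [[265.02, 180.02], [282.88, 188.69], [254.54, 191.15]] 0.078 [[0.5891, 0.1571], [0.622, 0.0931], [0.5438, 0.1006]] (array([0.58494316, 0.11693107]), array([  84.13713858,  -32.77664409, -158.35023735]), np.float64(-35.66395886035311), array([0.04042369, 0.04407857, 0.04431611]))
side [[265.02, 180.02], [282.88, 188.69], [254.54, 191.15]] 0.08 [[0.588, 0.1533], [0.6208, 0.0895], [0.5429, 0.097]] (array([0.58390385, 0.1132777 ]), array([  84.13713858,  -32.77664409, -158.35023735]), np.float64(-35.663958860353134), array([0.04027414, 0.04391549, 0.04415215]))
knob top side px z.133 [[0.52616732 0.27683984 0.133     ]]
[ 4.478000e-01 -1.491000e-01  7.080000e-02 -1.135111e+02]
```

Emit:
move_arm:
  steps: [0.0373,-0.0124,0.0059,-9.5,0.0746,-0.0248,0.0118,-19,0.1119,-0.0372,0.0177,-28.5,0.1492,-0.0497,0.0236,-38,0.1865,-0.0621,0.0295,-47.5,0.2239,-0.0745,0.0354,-57,0.2612,-0.087,0.0413,-66.5,0.2985,-0.0994,0.0472,-76,0.3358,-0.1118,0.0531,-85.5,0.3731,-0.1242,0.059,-95,0.4105,-0.1367,0.0649,-104.5,0.4478,-0.1491,0.0708,-113.5]
  hand: 1

```text
clock: 1.6
tcp_pos: [0.5369, -0.2324, 0.16]
tcp_rot: [-3.141, -0.0, 2.274]
ft_force: [0.7, -1.2, 0.2]
finger_gap: 0.0851
gripper_force: 0.0
```

Run:
```python
from h import *
s=arm.state();print(s["tcp_pos"],np.degrees(s["tcp_rot"]),s["clock"],s["joints"]); print(rel(.536,-.233,.040,130))
```

```text
[ 0.53690175 -0.23235592  0.16000092] [-1.79987624e+02 -2.85121654e-02  1.30294387e+02] 1.6 [-5.33347240e-01  4.50590131e-01 -1.07547578e-01  1.01319957e+00
 -4.08333655e-05  3.34179319e-01]
[ 1.000e-04 -1.100e-03  1.200e-01  2.944e-01]
```

Emit:
move_arm:
  steps: [0,-0.0005,0.03,0.1,0,-0.001,0.06,0.2,0,-0.001,0.09,0.3,0,-0.001,0.11,0.3,0,-0.001,0.122,0.3,0,-0.001,0.122,0.3]

```text
clock: 2.35
tcp_pos: [0.5348, -0.2337, 0.0378]
tcp_rot: [-3.141, -0.001, 2.263]
ft_force: [0.2, -0.5, 0.3]
finger_gap: 0.0856
gripper_force: 0.0
```

Emit:
move_arm:
  steps: [0,0,0,0,0,0,0,0,0,0,0,0,0,0,0,0,0,0,0,0,0,0,0,0]
  hand: -1

```text
clock: 3.1
tcp_pos: [0.5357, -0.2341, 0.039]
tcp_rot: [3.141, 0.001, 2.264]
ft_force: [-0.5, 1.3, 6.1]
finger_gap: 0.0195
gripper_force: 59.4
```

Emit:
move_arm:
  steps: [0,0,-0.005,0,0,0,-0.015,0,0,0,-0.03,0,0,0,-0.05,0,0,0,-0.07,0,0,0,-0.088,0,0,0,-0.1,0,0,0,-0.108,0,0,0,-0.11,0,0,0,-0.11,0]

```text
clock: 4.35
tcp_pos: [0.5351, -0.2339, 0.1481]
tcp_rot: [-3.141, -0.001, 2.264]
ft_force: [-0.5, -0.8, -2.0]
finger_gap: 0.0193
gripper_force: 58.6
```

Run:
```python
from h import *
s=arm.state();print(s["tcp_pos"],np.degrees(s["tcp_rot"]),s["torque"],s["clock"]); print(rel(.5845,.1159,s["tcp_pos"][2],83.4))
```

```text
[ 0.53509042 -0.23385767  0.14813401] [-1.79986610e+02 -3.66165813e-02  1.29689890e+02] [-0.06872652 -0.03746554 -0.05786191] 4.35
[ 0.2376  0.2614 -0.     46.2899]
```

Emit:
move_arm:
  steps: [0.007,0.008,0,1.4,0.021,0.023,0,4.2,0.043,0.047,0,8.3,0.069,0.076,0,13.4,0.097,0.107,0,19,0.126,0.139,0,24.5,0.154,0.17,0,30,0.181,0.199,0,35.2,0.204,0.225,0,39.8,0.221,0.243,0,43,0.233,0.256,0,45.4,0.2376,0.2614,0,46.3]

```text
clock: 5.85
tcp_pos: [0.5843, 0.1167, 0.1478]
tcp_rot: [-3.14, 0.0, 1.456]
ft_force: [0.4, 0.7, -2.7]
finger_gap: 0.0191
gripper_force: 58.7
```

Run:
```python
from h import *
s=arm.state();print(s["tcp_pos"],np.degrees(s["tcp_rot"]),s["torque"],s["clock"])
for n in("top","side"):
    p,d=arm.read_camera(n); cv2.imwrite(f"pics/{n}1.png",p); np.savez(f"{n}1.npz",p=p,d=d)
t=cv2.imread("pics/top1.png")[110:220,145:275];q=cv2.imread("pics/side1.png")[110:230,200:330]
C=np.zeros((480,800,3),np.uint8)
for i,o in enumerate((t,q)):
    o=cv2.resize(o,None,fx=3,fy=3,interpolation=2); C[:o.shape[0],i*400:i*400+o.shape[1]]=o
cv2.imwrite("pics/crop1.png",C)
```

```text
[0.58434465 0.11667566 0.14782797] [-1.79935905e+02  9.46935223e-03  8.34277379e+01] [-0.03687812  0.04083727  0.01384986] 5.85
```

View pics/crop1.png

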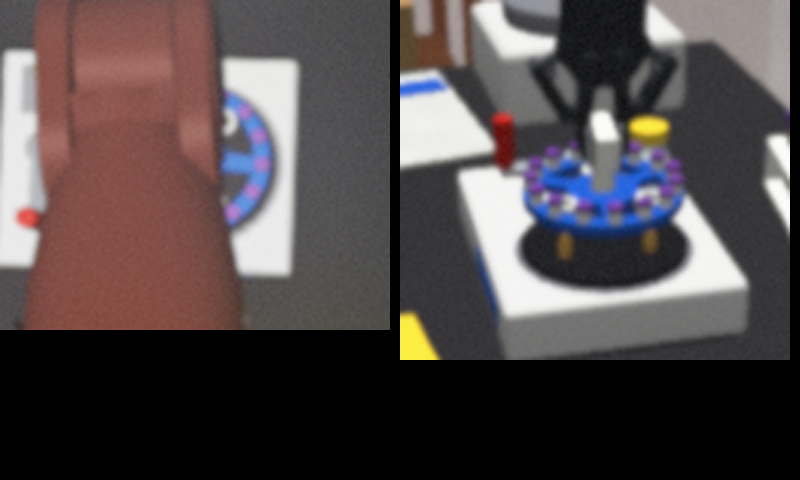

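The side view shows the carousel hanging level over the platter. Two studs are visible below it at full-picture pixels of about (255,192) and (283,190), with the matching collars above at about (255,178) and (283,174). The arm hides most of the top view. I'll compare the collars with where they should appear.

Run:
```python
from h import *
def proj(cal,P):
    T=np.linalg.inv(np.array(cal["pose"]));q=np.c_[P,np.ones(len(P))]@T[:3].T
    s=q[:,:2]/q[:,2:];s=s*(1+cal["k1"]*(s**2).sum(1,keepdims=True));K=np.array(cal["intrinsics"]);return s@K[:2,:2].T+K[:2,2]
cal=arm.calibration("side");p=np.load("side1.npz")["p"]
def ring(c,a0,z,R=.045): a=np.radians(a0+np.array([0,120,240]));return np.c_[c[0]+R*np.cos(a),c[1]+R*np.sin(a),np.full(3,z)]
print("collars expected",proj(cal,ring((.5845,.1159),83.4,.121)).round(1).tolist())
print("shifted +1.3y",proj(cal,ring((.5845,.1172),83.4,.121)).round(1).tolist())
print("top hole exp",proj(arm.calibration("top"),ring((.5845,.1159),83.4,.121)).round(1).tolist())
print("studs tip/base",proj(cal,ring((.5845,.1159),83.4,.092)).round(1).tolist(),proj(cal,ring((.5845,.1159),83.4,.068)).round(1).tolist())
t=np.load("top1.npz")["p"]
C=np.zeros((600,800,3),np.uint8)
a=cv2.resize(p[155:205,235:305],(700,500),interpolation=cv2.INTER_CUBIC);C[:500,:700]=a
C[300:600,500:800]=cv2.resize(t[135:165,212:242],(300,300),interpolation=cv2.INTER_CUBIC)
for x,y in proj(cal,ring((.5845,.1159),83.4,.121)): cv2.drawMarker(C,(int((x-235+.5)*10),int((y-155+.5)*10)),(0,255,0),0,12,1)
x,y=proj(arm.calibration("top"),ring((.5845,.1159),83.4,.121))[2];cv2.drawMarker(C,(int((x-212+.5)*10+500),int((y-135+.5)*10+300)),(0,255,0),0,12,1)
cv2.imwrite("pics/crop2.png",C)
```

```text
collars expected [[264.8, 165.8], [254.3, 177.4], [283.1, 175.3]]
shifted +1.3y [[264.7, 165.6], [254.2, 177.2], [283.0, 175.1]]
top hole exp [[194.6, 160.3], [216.0, 176.2], [219.2, 149.8]]
studs tip/base [[264.9, 175.1], [254.5, 187.0], [282.9, 184.9]] [[264.9, 182.6], [254.6, 194.8], [282.8, 192.6]]
```

View pics/crop2.png

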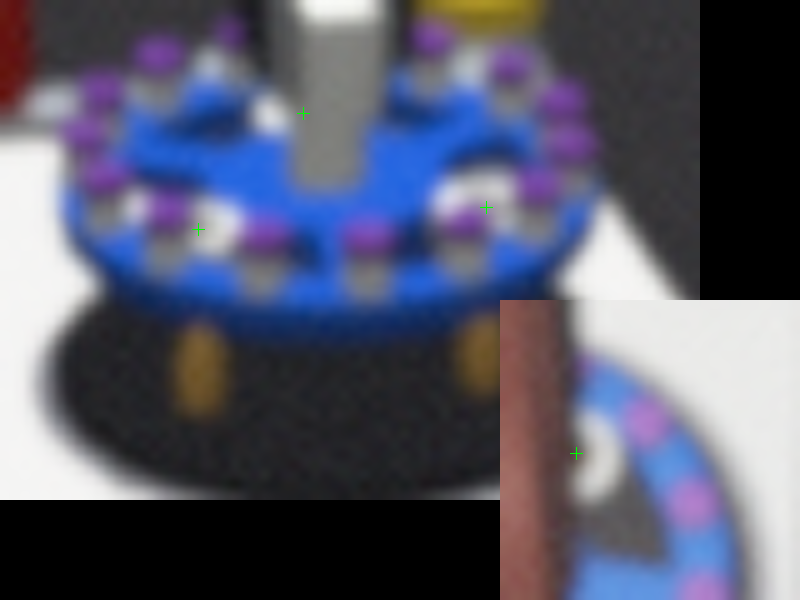

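Observed and expected collars agree to within about 1 mm. I'll shift -1.2 mm along tool x and lower in stages.

Emit:
move_arm:
  steps: [-0.0012,0,0.002,0,-0.0012,0,0.006,0,-0.0012,0,0.01,0,-0.0012,0,0.014,0,-0.0012,0,0.018,0,-0.0012,0,0.021,0,-0.0012,0,0.024,0,-0.0012,0,0.026,0,-0.0012,0,0.026,0]

```text
clock: 7.08
tcp_pos: [0.5845, 0.1146, 0.1224]
tcp_rot: [-3.141, 0.0, 1.455]
ft_force: [-0.2, -0.5, -2.3]
finger_gap: 0.0192
gripper_force: 58.7
```

Emit:
move_arm:
  steps: [0.0006,0,0.002,0,0.0006,0,0.004,0,0.0006,0,0.006,0,0.0006,0,0.008,0,0.0006,0,0.01,0,0.0006,0,0.012,0,0.0006,0,0.0135,0,0.0006,0,0.0135,0]

```text
clock: 8.07
tcp_pos: [0.5846, 0.1152, 0.1089]
tcp_rot: [-3.141, 0.0, 1.455]
ft_force: [-0.2, 0.1, -1.9]
finger_gap: 0.0192
gripper_force: 58.7
```

No contact yet, so I'll continue in half-millimetre steps.

Emit:
move_arm:
  steps: [0,0,0.0005,0,0,0,0.001,0,0,0,0.0015,0,0,0,0.002,0,0,0,0.002,0]

```text
clock: 8.7
tcp_pos: [0.5847, 0.1152, 0.107]
tcp_rot: [3.142, 0.0, 1.455]
ft_force: [-0.2, -0.3, -2.2]
finger_gap: 0.0193
gripper_force: 58.8
```

Emit:
move_arm:
  steps: [0,0,0.0005,0,0,0,0.001,0,0,0,0.0015,0,0,0,0.0015,0]

```text
clock: 9.2
tcp_pos: [0.5847, 0.1152, 0.1069]
tcp_rot: [3.141, -0.0, 1.455]
ft_force: [-5.0, 0.3, 14.4]
finger_gap: 0.0192
gripper_force: 61.0
```

Contact is at z = 0.1069, the expected seating height. I'll relax the push and then open.

Emit:
move_arm:
  steps: [0,0,-0.001,0,0,0,-0.001,0]

```text
clock: 9.45
tcp_pos: [0.5847, 0.1152, 0.1069]
tcp_rot: [3.141, -0.0, 1.455]
ft_force: [-2.4, -0.7, 7.4]
finger_gap: 0.0192
gripper_force: 60.0
```

Emit:
move_arm:
  steps: [0,0,0,0,0,0,0,0,0,0,0,0,0,0,0,0,0,0,-0.03,0,0,0,-0.06,0,0,0,-0.09,0,0,0,-0.11,0,0,0,-0.12,0,0,0,-0.12,0]
  hand: 1

```text
clock: 10.7
tcp_pos: [0.5849, 0.1152, 0.2266]
tcp_rot: [3.141, -0.0, 1.455]
ft_force: [-0.1, 0.4, -0.5]
finger_gap: 0.0852
gripper_force: 0.0
```

Run:
```python
from h import *
s=arm.state();print(s["tcp_pos"],np.degrees(s["tcp_rot"]),s["clock"],s["joints"])
p,d=arm.read_camera("side"); np.savez("side2.npz",p=p,d=d)
C=cv2.resize(p[130:235,200:330],None,fx=5,fy=5,interpolation=2)
cv2.imwrite("pics/crop3.png",C)
```

```text
[0.58488013 0.11524019 0.22664909] [ 1.79964811e+02 -7.49070729e-03  8.33902206e+01] 10.7 [7.19358768e-02 4.29188647e-01 3.87036310e-02 1.17968355e+00
 1.40907865e-05 1.75809466e+00]
```

View pics/crop3.png

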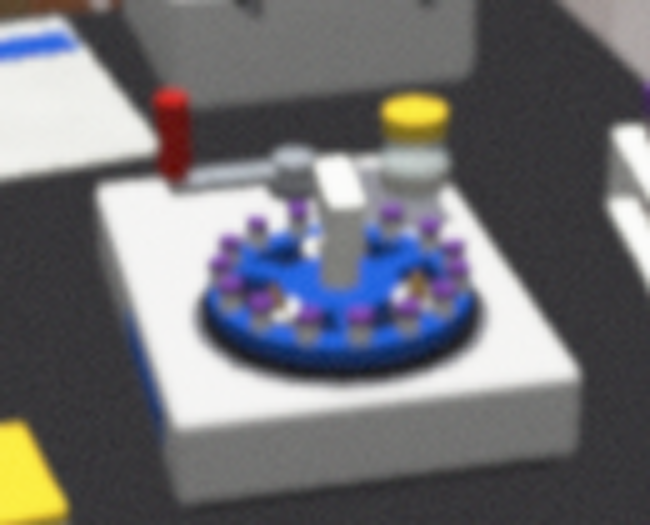

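The picture shows the carousel flat on the platter: brass studs show through the collars at crop (275,298) and (418,285), the lever is still at rest, and the jar is untouched. For the lever, I'll push with shut fingers along the arc around the pivot.

Run:
```python
from h import *
print(rel(.5246,.2386,.21,177.6))
```

```text
[ 1.15700e-01 -7.37000e-02  1.59000e-02 -9.42119e+01]
```

Emit:
move_arm:
  steps: [0.012,-0.007,0,-9.4,0.023,-0.015,0,-18.8,0.035,-0.022,0,-28.2,0.046,-0.03,0,-37.6,0.058,-0.037,0,-47,0.07,-0.044,0.005,-56.4,0.081,-0.052,0.01,-65.8,0.093,-0.059,0.0159,-75.2,0.104,-0.066,0.0159,-84.6,0.1157,-0.0737,0.0159,-94.2,0.1157,-0.0737,0.0159,-94.2]
  hand: -1

```text
clock: 12.12
tcp_pos: [0.5239, 0.239, 0.2096]
tcp_rot: [-3.141, -0.002, 3.1]
ft_force: [0.1, -0.6, 0.2]
finger_gap: -0.0001
gripper_force: 0.0
```

Run:
```python
from h import *
s=arm.state();print(s["tcp_pos"],np.degrees(s["tcp_rot"]),s["finger_gap"],s["clock"])
print(rel(.5246,.2386,.098,177.6))
c=np.array([-.075,.040])
for t in (0,): pass
g=.026; c=np.array([-.075,g])
for t in (0,6,12,18,24,30,36,42,48,52,54,56,57.3,58,59):
    a=np.radians(t);R=np.array([[np.cos(a),-np.sin(a)],[np.sin(a),np.cos(a)]]);print(t,(c-R@c+[0,.014]).round(4))
```

```text
[0.52391611 0.23902549 0.20956486] [-1.79970870e+02 -9.46189769e-02  1.77595990e+02] -8.559671848155856e-05 12.125
[-0.0007 -0.0004  0.1116 -0.004 ]
0 [0.    0.014]
6 [0.0023 0.022 ]
12 [0.0038 0.0302]
18 [0.0044 0.0384]
24 [0.0041 0.0468]
30 [0.003 0.055]
36 [0.001 0.063]
42 [-0.0019  0.0709]
48 [-0.0055  0.0783]
52 [-0.0083  0.0831]
54 [-0.0099  0.0854]
56 [-0.0115  0.0876]
57.3 [-0.0126  0.0891]
58 [-0.0132  0.0898]
59 [-0.0141  0.0909]
```

Emit:
move_arm:
  steps: [0,0,0.03,0,0,0,0.06,0,0,0,0.09,0,0,0,0.112,0,0,0,0.112,0]

```text
clock: 12.75
tcp_pos: [0.5234, 0.2376, 0.0967]
tcp_rot: [-3.14, -0.004, 3.096]
ft_force: [-0.3, -0.3, -0.5]
finger_gap: -0.0001
gripper_force: 0.0
```

Emit:
move_arm:
  steps: [0,0.007,0,0,0,0.014,0,0,0.0023,0.022,0,6,0.0038,0.0302,0,12,0.0044,0.0384,0,18,0.0041,0.0468,0,24,0.004,0.0468,0,24]

```text
clock: 13.62
tcp_pos: [0.5233, 0.2858, 0.0994]
tcp_rot: [3.142, 0.002, 2.681]
ft_force: [-0.3, -4.0, 2.6]
finger_gap: -0.0001
gripper_force: 2.0
```

Emit:
move_arm:
  steps: [0.0023,0.008,0,6,0.0038,0.0162,0,12,0.0044,0.0244,0,18,0.0041,0.0328,0,24,0.0034,0.0383,0,28,0.0034,0.0383,0,28]

```text
clock: 14.38
tcp_pos: [0.5363, 0.3207, 0.0989]
tcp_rot: [-3.14, 0.001, 2.193]
ft_force: [-2.3, -6.0, 3.5]
finger_gap: 0.0002
gripper_force: 3.0
```

Run:
```python
from h import *
s=arm.state();print(s["tcp_pos"],np.degrees(s["tcp_rot"]),s["ft_force"],s["clock"])
for n,(x,y,w,h) in(("side",(200,120,130,115)),):
    p,d=arm.read_camera(n);np.savez("side3.npz",p=p,d=d);cv2.imwrite("pics/crop4.png",cv2.resize(p[y:y+h,x:x+w],None,fx=5,fy=5,interpolation=2))
```

```text
[0.53630842 0.32067771 0.09885611] [-1.79909234e+02  4.78488377e-02  1.25663934e+02] [-2.32178764 -5.95198553  3.5317465 ] 14.375
```

View pics/crop4.png

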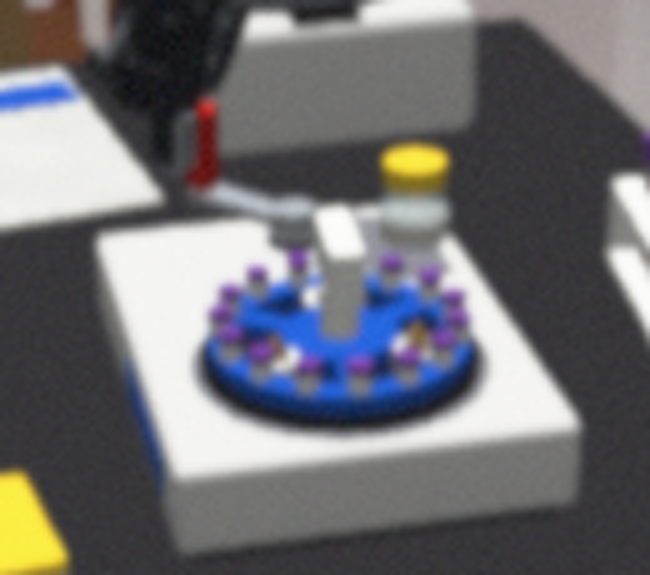

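The lever is well along its swing: the knob is at crop (205,145), just clear of the finger edge, and the force is 6.4 N, still spring only. I'll continue to the stop.

Emit:
move_arm:
  steps: [0.0005,0.0014,0,1,0.0009,0.0027,0,2,0.0013,0.004,0,3,0.0016,0.0053,0,4,0.002,0.0066,0,5,0.002,0.0066,0,5]

```text
clock: 15.18
tcp_pos: [0.5402, 0.3258, 0.0989]
tcp_rot: [-3.14, 0.001, 2.106]
ft_force: [-2.8, -6.8, 4.4]
finger_gap: -0.0001
gripper_force: 3.1
```

Emit:
move_arm:
  steps: [0.0005,0.0014,0,1,0.0009,0.0027,0,2,0.0009,0.0027,0,2]

```text
clock: 15.55
tcp_pos: [0.5412, 0.3272, 0.0988]
tcp_rot: [-3.138, 0.001, 2.071]
ft_force: [-6.6, -9.9, 6.2]
finger_gap: 0.0001
gripper_force: 5.4
```

Emit:
move_arm:
  steps: [0.0002,0.001,0,0,0.0002,0.001,0,0]

```text
clock: 15.8
tcp_pos: [0.5413, 0.3273, 0.0988]
tcp_rot: [-3.136, 0.002, 2.072]
ft_force: [-9.4, -11.9, 9.3]
finger_gap: -0.0001
gripper_force: 7.2
```

It's on the hard stop: the force rises with no motion. I'll lift straight up so the lever is free to spring back.

Emit:
move_arm:
  steps: [0,0,-0.03,0,0,-0.01,-0.08,0,0,-0.02,-0.13,0,0,-0.05,-0.16,0,0,-0.08,-0.16,0,0,-0.08,-0.16,0,0,-0.08,-0.16,0,0,-0.08,-0.16,0]

```text
clock: 16.8
tcp_pos: [0.4739, 0.2917, 0.2583]
tcp_rot: [-3.142, -0.0, 2.07]
ft_force: [0.0, 0.3, 0.9]
finger_gap: 0.0001
gripper_force: 0.0
```

Run:
```python
from h import *
s=arm.state();print(s["tcp_pos"],s["ft_force"],s["clock"])
p,d=arm.read_camera("side");cv2.imwrite("pics/crop5.png",cv2.resize(p[110:240,180:330],None,fx=4,fy=4,interpolation=2))
p0=np.load("side2.npz")["p"]
def red(p):
    q=p.astype(int);m=(q[:,:,2]>90)&(q[:,:,1]<60)&(q[:,:,0]<60);m[:140]=0;m[185:]=0;m[:,:222]=0;m[:,260:]=0
    return np.argwhere(m).mean(0),m.sum()
print(red(p0),red(p))
```

```text
[0.47389548 0.29167161 0.25831914] [0.01160271 0.31295465 0.91038915] 16.8
(array([156.17582418, 233.82417582]), np.int64(91)) (array([156.0326087 , 233.79347826]), np.int64(92))
```

View pics/crop5.png

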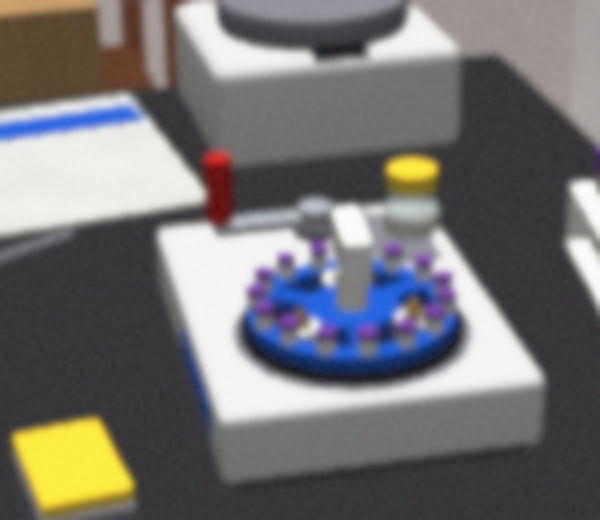

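The knob is back at rest, with its red centroid at (233.8,156.0), the same as before. The carousel lies flat on the studs, and the jar, tip box and pipette show no sign of being moved. The arm is clear, so I'm handing in.

```bash
python3 -c "
from cell import arm
print(arm.job_done())"
```

```text
the job is handed in; nothing more can be done
None
```

The job is handed in at about 17 s on the robot's clock: the carousel lies flat on the platter with the studs through its holes, and the lever was swung to its stop and sprang back to rest.

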